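Close the lunchbox, then bare its fork tray

ROBOT

A 6-joint arm with a two-finger parallel gripper is mounted at the origin on the work surface. World frame = base frame: x ahead of the robot, y to its left, z up, the work surface at z = 0. Lengths are in m, angles in rad, forces in N, time in s.
With the tool pointing down it reaches from about 0.425 to 0.95 m from the base axis. Payload 3.5 kg.
Tool frame: the origin (TCP) lies midway between the tips of the shut fingers; the grasp point (between the pads) lies 19 mm behind it; z points along the fingers, y is the line along which they close (so a half turn about z gives the same grasp; the last joint's range is limited). The gripper opens to 85 mm and grips with 20 to 120 N. Pads are 22 mm wide; open, the fingers measure 114 mm over their backs; the gripper's body (76 mm by 85 mm) begins 54 mm behind the grasp point. The pads swing forward as they close: fully open they stand 13 mm farther back than shut.
Start: joints at [-1.463, 0.286, 1.577, -0, 1.279, -0.15], TCP at [0.172, -0.653, 0.231] pointing down, gripper open.
Joint ranges: [-2.77, 2.77], [-0.9, 2.22], [0.21, 2.48], [-1.53, 4.67], [0.24, 2.81], [-2.84, 2.84]. Speed limits (rad/s): [2.79, 2.79, 3.14, 3.14, 3.14, 3.14].

INTERFACE

Orientations are given as a unit quaternion [x, y, z, w].
In Python, from plant import * gives the robot as it stands.
- The arm moves only by the tool move_arm, never from a script. Its argument "moves" is a list of rows, each a list of 3 entries, a list of its own where there are three numbers: the opening, from 0 (shut) to 1 (fully open), then the shift along the tool's x, y, z in m, then the turn, a rotation vector about the tool's x, y, z in rad. A call has exactly 10 rows; each row shifts and turns the commanded pose from where the row before left it, along the tool's axes as they then stand; what a row does not reach is not made up. A row lasts 1/12 s, in which the tool goes at most 41.7 mm and 7.16 degrees, less where a joint would pass 70% of its speed; a pose out of reach is approached as far as the arm can. A call is refused whole if a number of a shift passes 0.0417 or a number of a turn 0.125, either way. A call with a gripper value outside its range is refused whole. The fingers move at their own pace and stop on an object; "grip_force" is the grip in N (left out, the last holds). Time passes only in rows, so rows that do not move let the fingers close, or fill a call up. It gives the time, the measured TCP pose, the force, the opening and the grip force at its end, in the units of the state.
- get_state(): the state, without advancing time (a new reading comes with each control period).
- read_camera(name): name is "scene" or "top"; returns the picture (384x512x3 uint8, red, green, blue); there is no depth.
- camera_params(name): a dict with "fx", "fy", "cx", "cy" (pixels), "rvec" (rotation vector, rad) and "tvec" (3), from world to camera coordinates, as OpenCV has them. Camera axes: x right, y down, z forward; pixel columns grow to the right and rows downward; lengths in m; the calibration is good to about 2 mm. A picture is of the moment at which its call begins. camera_params takes no time and is no camera call.
- sign_off(): hands the job in; it is judged then, once.
The state is a dict: "time": time; "qpos": joint angles; "dq": joint speeds; "joint_efforts": joint torques, N m; "eef_pos": TCP position; "tcp_rot": TCP orientation; "contact_force": force on the tool from outside, world axes, zero at the start; "wrist_torque": the same for the moment, N m; "opening": opening from 0.0 (shut) to 1.0 (fully open); "finger_force": force on a finger pad.
Only numpy, scipy, OpenCV 4.12 (cv2) and the standard library are available. Lean on these libraries where they do the work, as an engineer would, in place of code of your own. Each camera call takes 0.05 s, during which the arm holds its last target. There are 200 camera calls.

TASK

Set the stacked lid, the white inner lid with the green cover snapped onto it, onto the blue lunchbox so that it sits fully home, and shut both orange side clips over the inner lid. Then pull the green cover off on its own by its carry bar, leaving the clipped inner lid where it is, and finish still holding the cover level in the air, about a hand's breadth (10 cm) above the closed lunchbox. Leave the bottle, bowl and fork alone.

Things in the scene. Friction and masses are not known exactly. Their poses are not given: they have to be found in the camera images.
- lunchbox: blue square plastic lunchbox, open on top, 160 x 160 mm, 64 mm high, walls 4 mm (opening 152 mm); it does not slide on the granite. Origin at the centre of its underside, z up; its two orange clips are in the middle of its +y side (left) and -y side (right)
- inner_lid: white square inner lid, 160 x 160 mm, 140 g, lying plug down. Origin under its centre; 0 to 12 mm up a tapered square plug (140 mm wide at the foot, 149 at the top), 12 to 18 mm the plate that rests on the box rim (home: origin 52 mm above the box's), then tray walls 14 mm high. Its axes must match the box's (a half turn is as good): the clips lap the plate's bare +y and -y edges, 14 mm wide
- outer_cover: green cover, 156 mm along x, 132 mm along y, 24 mm high, 130 g. Origin at the centre of its underside, 18 mm above the inner lid's origin, axes alike. Two sprung tongues in its x walls snap under a ridge of the tray: lifted by the cover, a loose inner lid comes along; with the inner lid clipped down, a straight upward pull of about 5 to 12 N frees it within 10 mm
- carry_bar (a point): centre of the cover's carry bar, a straight bar along the cover's x axis, 14 mm wide, 12 mm high, 72 mm free between its posts; this point is 48 mm above the cover's origin, 24 mm above its top face
- clip_left (a joint): orange clip on the box's +y side, rad: 0 shut (upright, hook over the inner lid's edge), grows leaning outward, at most 0.8, starts at 0.4 to 0.7; smooth, stiff, stays where left. Hinge line along the box's x, 85 mm from its middle, 30 mm up; clip 46 mm wide, 4 mm thick, top (hook, thumb tab) 45 mm above the hinge. Pushing its outer face towards the box near the top with 3 to 8 N shuts it
- clip_right (a joint): the same for the clip on the box's -y side
- clip_left_tab (a point): outer end of the left clip's thumb tab, 8 mm outside and 43 mm above the hinge line when shut
- clip_right_tab (a point): the same for the right clip
- bottle: bystander: steel bottle with a flip-top lever cap, 70 mm wide, 222 mm tall, upright; origin under its centre
- bowl: bystander: white ceramic bowl, 140 mm wide, 60 mm high; origin under its centre
- fork: bystander: bamboo fork, 137 mm long, 5 mm thick, lying along its x; origin on its underside
Things that resemble listed ones, but are neither listed nor needed, are in the scene too. Of the things shaped like the lunchbox, the blue one is meant.

How it is judged:
By the outcome, as a careful person would: the job done as asked, in the order asked, and still so for the second after the job is handed in, while the arm keeps its last pose, push and grip.
It also fails if it takes over 64 s, if anything falls off the work surface, if the arm or the gripper's body presses on something with over 40 N, if the wrist force passes 120 N, or if a joint passes its speed limit or range.

## Working session

There is one attempt and no reset: what is moved stays moved. The work goes in short steps, Python scripts to look and compute and a tool call to move; the robot and the scene stay as the last step left them, time stands still between calls to the robot, and variables do not carry over. Pictures are saved under pics/ and viewed, at most 10 in all, crops included, and the job is handed in when it is done.

Besides the shell and the picture viewer there is one more tool, called after "Call:" as name([rows], argument=value, ...), one row to a line, values as JSON. move_arm: Moves the arm, as the interface text tells. Its arguments: {"type":"object","properties":{"moves":{"type":"array"},"grip_force":{"type":"number"}},"required":["moves"]}

```bash
ls; mkdir -p pics
python3 - <<'E'
from plant import *
import cv2,numpy as np
a=read_camera("scene");b=read_camera("top")
np.save("a.npy",a);np.save("b.npy",b)
cv2.imwrite("pics/s0.png",cv2.resize(a[:,:,::-1],(800,600),interpolation=cv2.INTER_CUBIC))
cv2.imwrite("pics/t0.png",cv2.resize(b[:,:,::-1],(800,600),interpolation=cv2.INTER_CUBIC))
for n in("scene","top"):print(camera_params(n))
print(get_state())
E
```

```text
pics
{'fx': 372.76076107739965, 'fy': 372.76076107739965, 'cx': 254.6345160096439, 'cy': 191.062730434213, 'rvec': array([ 1.30801105,  2.17252409, -0.94928867]), 'tvec': array([ 0.2005017 , -0.35714256,  1.40079089])}
{'fx': 468.506850578638, 'fy': 468.506850578638, 'cx': 253.57346278867465, 'cy': 187.43676333484015, 'rvec': array([ 2.1424026 , -2.19332898,  0.15049206]), 'tvec': array([0.10024283, 0.61081938, 1.34219244])}
{'time': 0.1, 'qpos': array([-1.46300183e+00,  2.87121935e-01,  1.57803221e+00, -2.30550835e-05,
        1.27859231e+00, -1.50022927e-01]), 'dq': array([-1.53244755e-03, -2.04152967e-03, -3.03069704e-03,  6.62417320e-04,
       -9.98931557e-05,  1.38724066e-03]), 'joint_efforts': array([ 7.16155319e-04, -4.07296121e+01, -2.93699062e+01, -1.22072965e-04,
        3.41004852e-03, -1.91372507e-06]), 'eef_pos': array([ 0.17204897, -0.65209189,  0.23005471]), 'tcp_rot': array([ 9.91701768e-01,  1.28555214e-01,  1.17033313e-05, -1.07689211e-03]), 'contact_force': array([ 0.18305565, -0.55218686,  0.10008266]), 'wrist_torque': array([ 0.00660141, -0.05771215,  0.00768116]), 'finger_force': 0.0, 'opening': 0.9984929700337632}
```

View pics/s0.png

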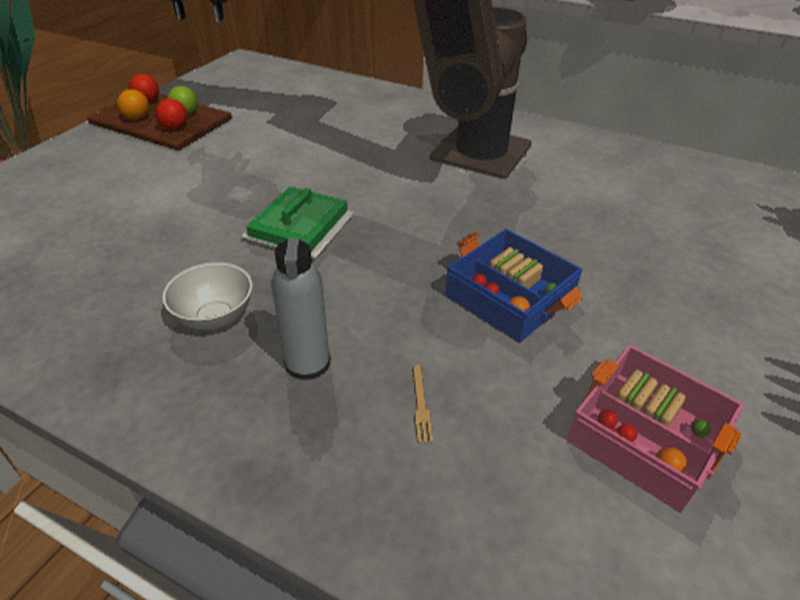

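View pics/t0.png

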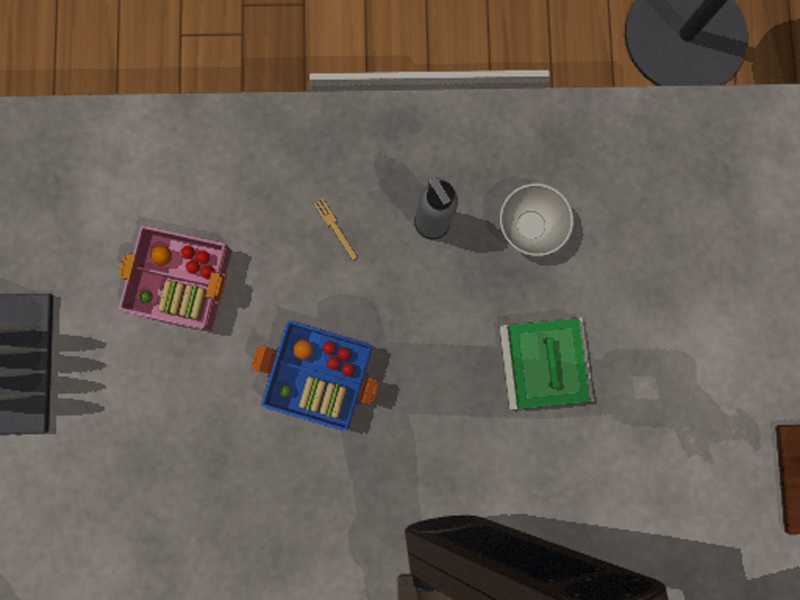

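The scene picture shows the stacked lid at about (298,218) and the blue lunchbox at (513,285); a pink lookalike sits at (655,425). In the top picture the lid is at (547,363), the blue box at (320,375) and the pink box at (175,278). The blue one fits the description by its colour. The only green and white lid stack is at (547,363). I'll enlarge both to confirm.

```bash
cat > h.py <<'E'
import numpy as np,cv2
from plant import *
P={}
for n in("scene","top"):
    c=camera_params(n);K=np.array([[c["fx"],0,c["cx"]],[0,c["fy"],c["cy"]],[0,0,1.]])
    R=cv2.Rodrigues(np.array(c["rvec"]))[0];t=np.array(c["tvec"]);P[n]=(K,R,t)
def ray(n,uv):
    K,R,t=P[n];d=R.T@np.linalg.inv(K)@np.array([uv[0],uv[1],1.]);return -R.T@t,d
def onz(n,uv,z):
    o,d=ray(n,uv);return o+d*(z-o[2])/d[2]
def tri(us,ut):
    M=[P[n][0]@np.c_[P[n][1],P[n][2]] for n in("scene","top")]
    X=cv2.triangulatePoints(M[0],M[1],np.array(us,float).reshape(2,1),np.array(ut,float).reshape(2,1)).ravel();return X[:3]/X[3]
def proj(n,X):
    K,R,t=P[n];p=K@(R@np.asarray(X,float)+t);return p[:2]/p[2]
def masks(im):
    h=cv2.cvtColor(im,cv2.COLOR_RGB2HSV);H,S,V=h[...,0],h[...,1],h[...,2]
    return dict(blue=(H>100)&(H<130)&(S>130),green=(H>50)&(H<75)&(S>140)&(V>40),orange=(H>3)&(H<16)&(S>190)&(V>110))
E
python3 - <<'E'
from h import *
a=np.load("a.npy");b=np.load("b.npy")
cr=lambda im,u,v,w,h:cv2.resize(im[v:v+h,u:u+w],(400,300),interpolation=cv2.INTER_CUBIC)
# crops
C=np.vstack([np.hstack([cr(a,276,136,104,78),cr(a,144,106,104,78)]),np.hstack([cr(b,153,197,104,78),cr(b,300,194,104,78)])])
cv2.imwrite("pics/c0.png",C[:,:,::-1])
for n,im in(("scene",a),("top",b)):
    print(n,"cam",ray(n,(0,0))[0].round(3))
    for k,m in masks(im).items():
        N,L,st,ce=cv2.connectedComponentsWithStats(m.astype(np.uint8))
        for i in range(1,N):
            if st[i,4]>40:
                c=cv2.findContours((L==i).astype(np.uint8),0,2)[0][0]
                hull=cv2.convexHull(c); q=cv2.approxPolyDP(hull,4,True)[:,0]
                print(k,st[i,4],ce[i].round(1),q.tolist() if k!="orange" else st[i,:4])
E
```

```text
scene cam [1.229 0.404 0.676]
blue 2097 [323.4 183.3] [[323, 147], [371, 172], [369, 182], [333, 218], [285, 187], [287, 170]]
green 835 [189.2 139.9] [[221, 129], [199, 159], [159, 150], [158, 145], [185, 120]]
orange 97 [90.4 53.9] [81 47 18 16]
orange 80 [299.7 156.1] [294 150  12  13]
orange 96 [365.3 190.7] [359 184  13  14]
orange 54 [332.9 193.2] [327 190  12   8]
orange 142 [386.6 237.4] [379 231  17  15]
orange 206 [464.9 280.5] [456 271  18  19]
orange 141 [430.9 292.7] [423 287  17  14]
top cam [0.448 0.113 1.404]
blue 2185 [201.5 238.2] [[184, 205], [237, 221], [221, 274], [168, 259]]
green 988 [350.3 232.3] [[369, 204], [376, 256], [332, 260], [326, 208]]
green 156 [353.2 231.8] [[350, 216], [357, 247]]
orange 69 [102.2 162.7] [ 97 157  10  12]
orange 80 [136.4 182.5] [132 174  10  17]
orange 84 [193.1 223. ] [188 218  11  11]
orange 76 [165.2 228.8] [162 222   8  15]
orange 96 [236.5 249.8] [231 242  11  16]
```

View pics/c0.png

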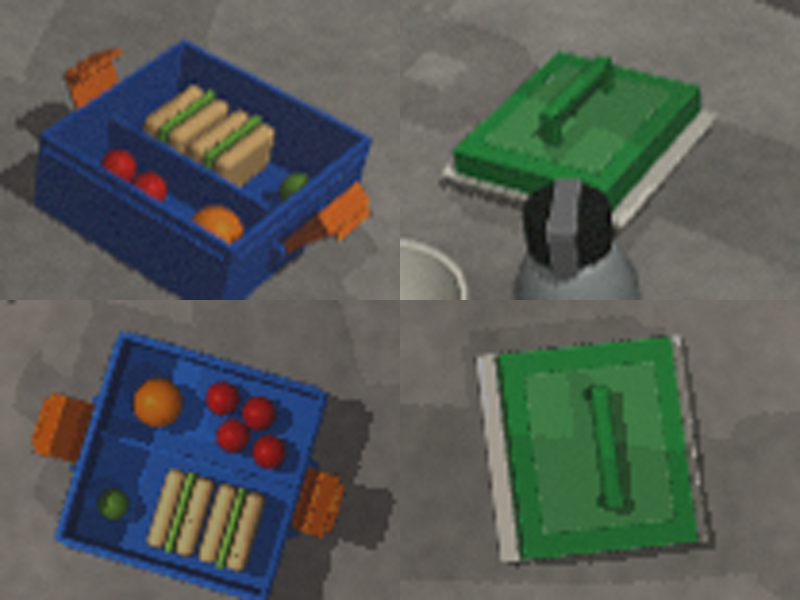

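The crop confirms the targets: the upper left and lower left panels show the blue box with two open orange clips, and the right-hand panels show the green cover on the white inner lid with its carry bar. Next I'll triangulate.

Run:
```python
from h import *
a=np.load("a.npy");b=np.load("b.npy")
S=3.846
sc=lambda x,y:((x/S+276-.4),(y/S+136-.4)); sl=lambda x,y:(((x-400)/S+144-.4),(y/S+106-.4))
tc=lambda x,y:((x/S+153-.4),((y-300)/S+197-.4)); tl=lambda x,y:(((x-400)/S+300-.4),((y-300)/S+194-.4))
print("rim")
for s,t in[((183,42),(268,598)),((371,140),(60,540)),((235,245),(122,334)),((40,137),(327,388))]:print(tri(sc(*s),tc(*t)).round(4))
print("bar ends, cover top corners")
for s,t in[((608,62),(612,503)),((548,122),(599,390)),((560,52),(700,542)),((702,90),(523,557)),((456,157),(672,338))]:print(tri(sl(*s),tl(*t)).round(4))
def rect(mask,z):
    c=max(cv2.findContours(mask.astype(np.uint8),0,1)[0],key=cv2.contourArea)
    h=cv2.convexHull(c)[:,0]
    w=np.array([onz("top",p,z)[:2] for p in h])
    return cv2.minAreaRect((w*1000).astype(np.float32))
m=masks(b); x0=np.zeros(b.shape[:2],bool)
print("box",rect(m["blue"],.064)); 
g=m["green"].copy();x0[195:270,300:400]=1
print("cover",rect(g&x0,.042))
# cover + white plate 
print("white plate corners z=.018",[onz("top",tl(*p),.018)[:2].round(4) for p in[(478,357),(505,562),(712,541),(680,336)]])
# clip blobs
print("left clip outer",[onz("top",tc(*p),.07)[:2].round(4) for p in[(42,395),(32,448)]],"right",[onz("top",tc(*p),.07)[:2].round(4) for p in[(345,485),(325,535)]])
s=get_state();print(s["eef_pos"],s["tcp_rot"])
```

```text
rim
[0.3655 0.1816 0.0595]
[0.4115 0.3337 0.0588]
[0.5621 0.2862 0.0644]
[0.5185 0.1347 0.0605]
bar ends, cover top corners
[ 0.434  -0.1971  0.0649]
[ 0.5184 -0.1936  0.0591]
[ 0.4029 -0.269   0.0362]
[ 0.3952 -0.1347  0.0362]
[ 0.5579 -0.2575  0.03  ]
box ((462.98089599609375, 233.34117126464844), (172.1702880859375, 163.3521270751953), 72.16620635986328)
cover ((475.8363037109375, -193.39889526367188), (153.58204650878906, 130.93145751953125), 4.576892375946045)
white plate corners z=.018 [array([ 0.548 , -0.1099]), array([ 0.391 , -0.1241]), array([ 0.4029, -0.2835]), array([ 0.5606, -0.2676])]
left clip outer [array([0.518 , 0.3441]), array([0.4793, 0.3515])] right [array([0.4467, 0.1224]), array([0.4107, 0.1378])]
[ 0.17204897 -0.65209189  0.23005471] [ 9.91701768e-01  1.28555214e-01  1.17033313e-05 -1.07689211e-03]
```

Call:
move_arm([
  [1,[0,0,0],[0,0,0.086]],
  [1,[0,0,0],[0,0,0.086]],
  [1,[0.0214,-0.0268,0],[0,0,0]],
  [1,[0.0214,-0.0268,0],[0,0,0]],
  [1,[0.0214,-0.0268,0],[0,0,0]],
  [1,[0.0214,-0.0268,0],[0,0,0]],
  [1,[0.0214,-0.0268,0],[0,0,0]],
  [1,[0.0214,-0.0268,0],[0,0,0]],
  [1,[0.0214,-0.0268,0],[0,0,0]],
  [1,[0.0214,-0.0268,0],[0,0,0]],
], grip_force=40)

```text
time: 0.93
eef_pos: [0.3248, -0.4226, 0.2308]
tcp_rot: [0.999, 0.043, -0.0, -0.0]
contact_force: [1.2, -0.2, -0.5]
opening: 0.998
finger_force: 0.0
```

Call:
move_arm([
  [1,[0.0214,-0.0268,0],[0,0,0]],
  [1,[0.0214,-0.0268,0],[0,0,0]],
  [1,[0.0214,-0.0268,0],[0,0,0]],
  [1,[0.0214,-0.0268,0],[0,0,0]],
  [1,[0.0214,-0.0268,0.01],[0,0,0]],
  [1,[0.0214,-0.0268,0.015],[0,0,0]],
  [1,[0.0214,-0.0268,0.02],[0,0,0]],
  [1,[0.0214,-0.0268,0.02],[0,0,0]],
  [1,[0,0,0.02],[0,0,0]],
  [1,[0,0,0],[0,0,0]],
])

```text
time: 1.77
eef_pos: [0.4743, -0.1926, 0.1414]
tcp_rot: [0.999, 0.045, -0.004, -0.003]
contact_force: [-0.4, 0.6, -1.0]
opening: 1.008
finger_force: 0.0
```

```bash
cat >> h.py <<'E'
from scipy.spatial.transform import Rotation as Ro
def to(x,y,z,yaw):
    s=get_state();R=Ro.from_quat(s["tcp_rot"]).as_matrix();d=R.T@(np.array([x,y,z])-s["eef_pos"])
    T=Ro.from_euler("z",yaw,degrees=True).as_matrix()@np.diag([1.,-1,-1])
    print("t",round(s["time"],2),"pos",s["eef_pos"].round(4),"shift",d.round(4),"turn",Ro.from_matrix(R.T@T).as_rotvec().round(4),"F",s["contact_force"].round(1),"open",round(s["opening"],3),"ff",round(s["finger_force"],1))
E
python3 - <<'E'
from h import *
to(.476,-.195,.049,4.9)
a=read_camera("scene");b=read_camera("top")
cr=lambda im,u,v,w,h:cv2.resize(im[v:v+h,u:u+w],(400,300),interpolation=cv2.INTER_CUBIC)
cv2.imwrite("pics/c1.png",np.hstack([cr(a,144,80,104,78),cr(b,300,194,104,78)])[:,:,::-1])
E
```

```text
t 1.77 pos [ 0.4743 -0.1926  0.1414] shift [0.0021 0.0031 0.0923] turn [-0.0059  0.0076  0.0039] F [-0.4  0.6 -1. ] open 1.008 ff 0.0
```

View pics/c1.png

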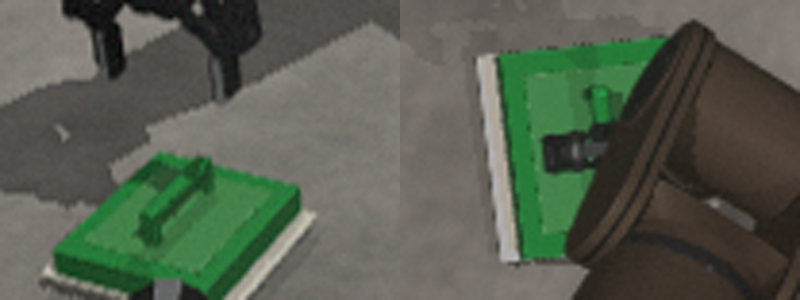

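The crop shows the open fingers above the bar: in the left panel the bar runs from about (150,230) to (205,165), and in the right panel a fingertip is at (575,152), beside the bar. I'll descend most of the way and check again.

Call:
move_arm([
  [1,[0,0,0.02],[0,0,0]],
  [1,[0,0,0.02],[0,0,0]],
  [1,[0,0,0.02],[0,0,0]],
  [1,[0,0,0.01],[0,0,0]],
  [1,[0,0,0],[0,0,0]],
  [1,[0,0,0],[0,0,0]],
  [1,[0,0,0],[0,0,0]],
  [1,[0,0,0],[0,0,0]],
  [1,[0,0,0],[0,0,0]],
  [1,[0,0,0],[0,0,0]],
])

```text
time: 2.7
eef_pos: [0.4771, -0.1965, 0.0773]
tcp_rot: [0.999, 0.043, 0.001, 0.001]
contact_force: [0.6, -0.2, -0.2]
opening: 0.999
finger_force: 0.0
```

Run:
```python
from h import *
to(.476,-.195,.049,4.9)
```

```text
t 2.7 pos [ 0.4771 -0.1965  0.0773] shift [-0.001  -0.0016  0.0283] turn [ 0.0011 -0.0014  0.0003] F [ 0.6 -0.2 -0.2] open 0.999 ff 0.0
```

Call:
move_arm([
  [1,[0,-0.001,0.01],[0,0,0]],
  [1,[0,0,0.01],[0,0,0]],
  [1,[0,0,0.008],[0,0,0]],
  [1,[0,0,0],[0,0,0]],
  [0,[0,0,0],[0,0,0]],
  [0,[0,0,0],[0,0,0]],
  [0,[0,0,0],[0,0,0]],
  [0,[0,0,0],[0,0,0]],
  [0,[0,0,0],[0,0,0]],
  [0,[0,0,0],[0,0,0]],
], grip_force=60)

```text
time: 3.53
eef_pos: [0.4767, -0.1953, 0.0488]
tcp_rot: [0.999, 0.043, 0.0, 0.0]
contact_force: [-2.8, 2.3, 10.9]
opening: 0.152
finger_force: 59.8
```

Run:
```python
from h import *
to(.476,-.195,.049,4.9)
```

```text
t 3.53 pos [ 0.4767 -0.1953  0.0488] shift [-0.0006 -0.0004 -0.0002] turn [ 0.0005 -0.0006  0.0002] F [-2.8  2.3 10.9] open 0.152 ff 59.8
```

Call:
move_arm([
  [0,[0,0,-0.003],[0,0,0]],
  [0,[0,0,-0.007],[0,0,0]],
  [0,[0,0,-0.015],[0,0,0]],
  [0,[0,0,-0.02],[0,0,0]],
  [0,[0,0,-0.025],[0,0,0]],
  [0,[0,0,-0.025],[0,0,0]],
  [0,[0,0,-0.02],[0,0,0]],
  [0,[0,0,-0.01],[0,0,0]],
  [0,[0,0,0],[0,0,0]],
  [0,[0,0,0],[0,0,0]],
])

```text
time: 4.37
eef_pos: [0.4762, -0.195, 0.1731]
tcp_rot: [0.999, 0.043, -0.0, -0.0]
contact_force: [0.9, 0.5, -3.3]
opening: 0.151
finger_force: 58.6
```

Run:
```python
from h import *
to(.464,.234,.174,-17)
```

```text
t 4.37 pos [ 0.4762 -0.195   0.1731] shift [ 0.0246 -0.4284 -0.0009] turn [-0.000e+00  1.000e-04  3.825e-01] F [ 0.9  0.5 -3.3] open 0.151 ff 58.6
```

Call:
move_arm([
  [0,[0,0,0],[0,0,0.0956]],
  [0,[0,0,0],[0,0,0.0956]],
  [0,[0,0,0],[0,0,0.0956]],
  [0,[0,0,0],[0,0,0.0956]],
  [0,[-0.003,-0.009,0],[0,0,0]],
  [0,[-0.006,-0.018,0],[0,0,0]],
  [0,[-0.0091,-0.0271,0],[0,0,0]],
  [0,[-0.0091,-0.0271,0],[0,0,0]],
  [0,[-0.0091,-0.0271,0],[0,0,0]],
  [0,[-0.0091,-0.0271,0],[0,0,0]],
])

```text
time: 5.2
eef_pos: [0.4711, -0.0502, 0.1715]
tcp_rot: [0.989, -0.147, -0.002, -0.0]
contact_force: [-0.4, 0.7, -4.0]
opening: 0.151
finger_force: 58.6
```

Call:
move_arm([
  [0,[-0.0091,-0.0271,0],[0,0,0]],
  [0,[-0.0091,-0.0271,0],[0,0,0]],
  [0,[-0.0091,-0.0271,0],[0,0,0]],
  [0,[-0.0091,-0.0271,0],[0,0,0]],
  [0,[-0.0091,-0.0271,0],[0,0,0]],
  [0,[-0.0091,-0.0271,0],[0,0,0]],
  [0,[-0.0091,-0.0271,0],[0,0,0]],
  [0,[-0.0091,-0.0271,0],[0,0,0]],
  [0,[-0.0091,-0.0271,0],[0,0,0]],
  [0,[-0.006,-0.018,0],[0,0,0]],
])

```text
time: 6.03
eef_pos: [0.4631, 0.2263, 0.1715]
tcp_rot: [0.989, -0.146, -0.002, 0.0]
contact_force: [-0.7, -0.0, -2.0]
opening: 0.15
finger_force: 58.7
```

Call:
move_arm([
  [0,[-0.003,-0.009,0],[0,0,0]],
  [0,[0,0,0.01],[0,0,0]],
  [0,[0,0,0.015],[0,0,0]],
  [0,[0,0,0.015],[0,0,0]],
  [0,[0,0,0.01],[0,0,0]],
  [0,[0,0,0],[0,0,0]],
  [0,[0,0,0],[0,0,0]],
  [0,[0,0,0],[0,0,0]],
  [0,[0,0,0],[0,0,0]],
  [0,[0,0,0],[0,0,0]],
])

```text
time: 6.87
eef_pos: [0.4656, 0.2333, 0.1244]
tcp_rot: [0.989, -0.148, 0.001, -0.0]
contact_force: [-0.2, 0.1, -2.7]
opening: 0.149
finger_force: 58.7
```

Run:
```python
from h import *
to(.464,.234,.12,-17)
a=read_camera("scene");b=read_camera("top")
np.save("a1.npy",a);np.save("b1.npy",b)
cr=lambda im,u,v,w,h:cv2.resize(im[v:v+h,u:u+w],(400,300),interpolation=cv2.INTER_CUBIC)
cv2.imwrite("pics/c2.png",np.hstack([cr(a,266,136,128,96),cr(b,138,187,128,96)])[:,:,::-1])
```

```text
t 6.87 pos [0.4656 0.2333 0.1244] shift [-0.0017 -0.0002  0.0044] turn [-0.001  -0.0018 -0.    ] F [-0.2  0.1 -2.7] open 0.149 ff 58.7
```

View pics/c2.png

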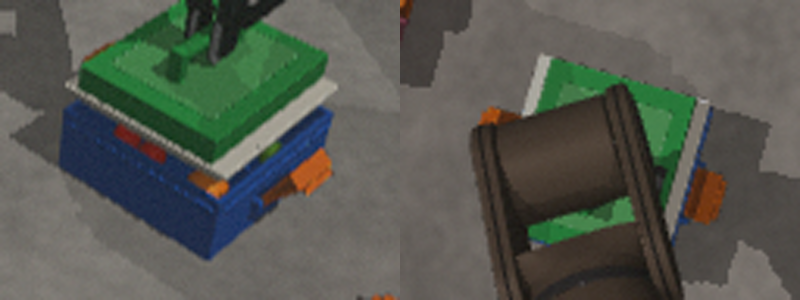

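In the crop the lid hovers over the blue box. Scene panel plate corners are at (68,85), (220,180) and (337,88); top panel plate corners are at (540,57) and (710,102). I'll check the offset from the box.

Run:
```python
from h import *
S=3.125
s=lambda x,y:(x/S+266-.35,y/S+136-.35); t=lambda x,y:((x-400)/S+138-.35,y/S+187-.35)
z=.0754+.018
c,yw=np.array([.464,.234]),np.deg2rad(-17)
R=np.array([[np.cos(yw),-np.sin(yw)],[np.sin(yw),np.cos(yw)]])
loc=lambda X:(R.T@(X[:2]-c)).round(4)
print("plate in box frame, top",loc(onz("top",t(540,55),z)),loc(onz("top",t(710,101),z)))
print("scene",[loc(onz("scene",s(*p),z)) for p in[(66,85),(218,181),(338,88)]])
print("box rim now, scene far/near",[loc(onz("scene",s(*p),.064)) for p in[(62,104),(332,110)]])
S=3.846
tc=lambda x,y:((x/S+153-.4),((y-300)/S+197-.4));sc=lambda x,y:((x/S+276-.4),(y/S+136-.4))
print("box rim top",[loc(onz("top",tc(*p),.064)) for p in[(268,598),(60,540),(122,334),(327,388)]])
print("box rim scene",[loc(onz("scene",sc(*p),.064)) for p in[(183,42),(371,140),(235,245),(40,137)]])
```

```text
plate in box frame, top [0.0793 0.0799] [ 0.0807 -0.0779]
scene [array([ 0.086 , -0.0743]), array([0.0929, 0.0804]), array([-0.0694,  0.0836])]
box rim now, scene far/near [array([ 0.0779, -0.083 ]), array([-0.0775,  0.0806])]
box rim top [array([-0.0781, -0.0798]), array([-0.0786,  0.0786]), array([0.0788, 0.0782]), array([ 0.0813, -0.0795])]
box rim scene [array([-0.0741, -0.0745]), array([-0.0736,  0.0835]), array([0.0776, 0.079 ]), array([ 0.0841, -0.0758])]
```

Call:
move_arm([
  [0,[-0.0015,0,0.004],[0,0,0]],
  [0,[0,0,0.004],[0,0,0]],
  [0,[0,0,0.003],[0,0,0]],
  [0,[0,0,0.002],[0,0,0]],
  [0,[0,0,0.002],[0,0,0]],
  [0,[0,0,0.002],[0,0,0]],
  [0,[0,0,0.002],[0,0,0]],
  [0,[0,0,0],[0,0,0]],
  [0,[0,0,0],[0,0,0]],
  [0,[0,0,0],[0,0,0]],
])

```text
time: 7.8
eef_pos: [0.4635, 0.2337, 0.1044]
tcp_rot: [0.989, -0.148, 0.0, -0.0]
contact_force: [0.3, 0.2, -2.0]
opening: 0.148
finger_force: 58.8
```

Run:
```python
from h import *
to(.464,.234,.101,-17)
```

```text
t 7.8 pos [0.4635 0.2337 0.1044] shift [ 0.0004 -0.0004  0.0034] turn [-0.0001 -0.0001  0.0001] F [ 0.3  0.2 -2. ] open 0.148 ff 58.8
```

Down to 3 mm with no contact. Next I'll press home gently.

Call:
move_arm([
  [0,[0,0,0.0015],[0,0,0]],
  [0,[0,0,0.001],[0,0,0]],
  [0,[0,0,0.001],[0,0,0]],
  [0,[0,0,0.001],[0,0,0]],
  [0,[0,0,0],[0,0,0]],
  [0,[0,0,0],[0,0,0]],
  [0,[0,0,0],[0,0,0]],
  [0,[0,0,0],[0,0,0]],
  [0,[0,0,0],[0,0,0]],
  [0,[0,0,0],[0,0,0]],
])

```text
time: 8.63
eef_pos: [0.4637, 0.2338, 0.1005]
tcp_rot: [0.989, -0.148, 0.0, -0.0]
contact_force: [-2.6, -0.9, 4.9]
opening: 0.154
finger_force: 59.7
```

Run:
```python
from h import *
to(.464,.234,.101,-17)
```

```text
t 8.63 pos [0.4637 0.2338 0.1005] shift [ 0.0002 -0.0003 -0.0005] turn [-0.0003 -0.0006  0.0002] F [-2.6 -0.9  4.9] open 0.154 ff 59.7
```

Call:
move_arm([
  [0,[0,0,0.001],[0,0,0]],
  [0,[0,0,0.001],[0,0,0]],
  [0,[0,0,0],[0,0,0]],
  [0,[0,0,0],[0,0,0]],
  [0,[0,0,0],[0,0,0]],
  [0,[0,0,0],[0,0,0]],
  [0,[0,0,0],[0,0,0]],
  [0,[0,0,0],[0,0,0]],
  [0,[0,0,0],[0,0,0]],
  [0,[0,0,0],[0,0,0]],
])

```text
time: 9.47
eef_pos: [0.4637, 0.2338, 0.1004]
tcp_rot: [0.989, -0.148, -0.0, 0.0]
contact_force: [-7.7, -2.1, 15.5]
opening: 0.148
finger_force: 61.1
```

Call:
move_arm([
  [1,[0,0,-0.001],[0,0,0]],
  [1,[0,0,0],[0,0,0]],
  [1,[0,0,0],[0,0,0]],
  [1,[0,0,0],[0,0,0]],
  [1,[0,0,0],[0,0,0]],
  [1,[0,0,-0.01],[0,0,0]],
  [1,[0,0,-0.02],[0,0,0]],
  [1,[0,0,-0.03],[0,0,0]],
  [1,[0,0,-0.03],[0,0,0]],
  [0,[0,0,-0.01],[0,0,0]],
])

```text
time: 10.3
eef_pos: [0.4659, 0.2345, 0.2045]
tcp_rot: [0.989, -0.148, 0.004, -0.002]
contact_force: [0.7, -0.4, 0.4]
opening: 0.88
finger_force: 0.0
```

Run:
```python
from h import *
a=read_camera("scene");b=read_camera("top")
np.save("a2.npy",a);np.save("b2.npy",b)
cr=lambda im,u,v,w,h:cv2.resize(im[v:v+h,u:u+w],(400,300),interpolation=cv2.INTER_CUBIC)
cv2.imwrite("pics/c3.png",np.hstack([cr(a,276,136,104,78),cr(b,153,197,104,78)])[:,:,::-1])
# clip blobs
for n,im in(("scene",a),("top",b)):
    m=masks(im)["orange"];N,L,st,ce=cv2.connectedComponentsWithStats(m.astype(np.uint8))
    print(n,[(st[i,:4].tolist(),ce[i].round(1).tolist()) for i in range(1,N) if st[i,4]>30])
c=np.array([.464,.234]);u=np.deg2rad(-17);ex=np.array([np.cos(u),np.sin(u)]);ey=np.array([-ex[1],ex[0]])
for nm,p in(("L",c+.15*ey),("R",c-.14*ey+.012*ex)):print(nm,p,np.hypot(*p))
to(*(c+.15*ey),.15,-17)
```

```text
scene [([83, 47, 16, 7], [90.7, 49.5]), ([100, 68, 18, 10], [108.9, 71.6]), ([359, 184, 13, 14], [365.3, 190.8]), ([379, 231, 17, 15], [386.6, 237.3]), ([456, 271, 18, 19], [464.9, 280.6]), ([423, 287, 17, 15], [430.9, 292.8])]
top [([97, 157, 11, 12], [102.2, 162.6]), ([132, 174, 10, 17], [136.4, 182.2]), ([232, 242, 10, 16], [236.8, 249.9])]
L [0.50785576 0.37744571] 0.6327580384048946
R [0.43454362 0.09660887] 0.44515326661769583
t 10.4 pos [0.4652 0.2343 0.2022] shift [-0.0013 -0.1492  0.0527] turn [-0.0036 -0.0057  0.0001] F [ 0.8  0.2 -0.8] open 0.721 ff 0.0
```

View pics/c3.png

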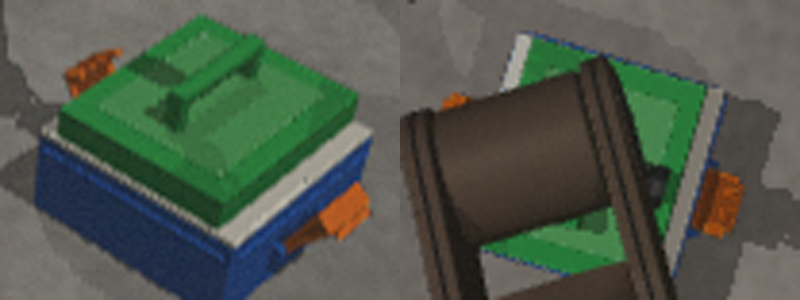

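The crop shows the lid flat on the box, with a white plate edge on both sides and both orange clips still open (scene panel (95,72) and (345,210)). Next is the left clip.

Call:
move_arm([
  [0,[0,-0.01,0],[0,0,0]],
  [0,[0,-0.02,0],[0,0,0]],
  [0,[0,-0.03,0],[0,0,0]],
  [0,[0,-0.03,0],[0,0,0]],
  [0,[0,-0.03,0],[0,0,0]],
  [0,[0,-0.02,0],[0,0,0]],
  [0,[0,-0.01,0.01],[0,0,0]],
  [0,[0,0,0.02],[0,0,0]],
  [0,[0,0,0.03],[0,0,0]],
  [0,[0,0,0.02],[0,0,0]],
])

```text
time: 11.23
eef_pos: [0.5048, 0.377, 0.1133]
tcp_rot: [0.989, -0.147, -0.003, 0.002]
contact_force: [-0.7, -0.2, -1.1]
opening: -0.001
finger_force: 0.0
```

```bash
cat >> h.py <<'E'
C=np.array([.464,.234]);_u=np.deg2rad(-17);EX=np.array([np.cos(_u),np.sin(_u)]);EY=np.array([-EX[1],EX[0]])
def tob(x,y,z,yaw=-17):
    p=C+x*EX+y*EY;to(*p,z,yaw);s=get_state();e=s["eef_pos"][:2]-C;f=s["contact_force"][:2];print("local",(e@EX).round(4),(e@EY).round(4),"Floc",(f@EX).round(1),(f@EY).round(1))
E
python3 - <<'E'
from h import *
tob(0,.15,.056)
E
```

```text
t 11.23 pos [0.5048 0.377  0.1133] shift [ 0.0031 -0.0016  0.0573] turn [0.0046 0.005  0.0008] F [-0.7 -0.2 -1.1] open -0.001 ff 0.0
local -0.0028 0.1487 Floc -0.6 -0.4
```

Call:
move_arm([
  [0,[0,0,0.02],[0,0,0]],
  [0,[0,0,0.02],[0,0,0]],
  [0,[0,0,0.014],[0,0,0]],
  [0,[0,0.003,0.006],[0,0,0]],
  [0,[0,0.004,0],[0,0,0]],
  [0,[0,0.004,0],[0,0,0]],
  [0,[0,0.004,0],[0,0,0]],
  [0,[0,0.004,0],[0,0,0]],
  [0,[0,0.004,0],[0,0,0]],
  [0,[0,0.004,0],[0,0,0]],
])

```text
time: 12.07
eef_pos: [0.5012, 0.3531, 0.0612]
tcp_rot: [0.989, -0.149, 0.002, -0.004]
contact_force: [0.3, 8.8, 4.4]
opening: -0.0
finger_force: 4.3
```

Run:
```python
from h import *
tob(0,.105,.056)
```

```text
t 12.07 pos [0.5012 0.3531 0.0612] shift [-0.0007  0.0198  0.005 ] turn [-0.0077 -0.0037 -0.0017] F [0.3 8.8 4.4] open -0.0 ff 4.3
local 0.0007 0.1248 Floc -2.2 8.5
```

Call:
move_arm([
  [0,[0,0.003,0],[0,0,0]],
  [0,[0,0.003,0],[0,0,0]],
  [0,[0,0.003,0],[0,0,0]],
  [0,[0,0.003,0],[0,0,0]],
  [0,[0,0.002,0],[0,0,0]],
  [0,[0,0,0],[0,0,0]],
  [0,[0,0,0],[0,0,0]],
  [0,[0,0,0],[0,0,0]],
  [0,[0,0,0],[0,0,0]],
  [0,[0,0,0],[0,0,0]],
])

```text
time: 12.9
eef_pos: [0.4994, 0.3456, 0.0671]
tcp_rot: [0.989, -0.149, 0.005, -0.009]
contact_force: [-3.4, 15.6, 16.3]
opening: 0.001
finger_force: 10.4
```

Run:
```python
from h import *
tob(0,.105,.056)
```

```text
t 12.9 pos [0.4994 0.3456 0.0671] shift [-0.0013  0.0123  0.0109] turn [-0.0202 -0.0069 -0.0031] F [-3.4 15.6 16.3] open 0.001 ff 10.4
local 0.0013 0.117 Floc -7.8 14.0
```

The tip rode up onto the tab, shown by the upward force. I'll back off, go lower and push again.

Call:
move_arm([
  [0,[0,-0.01,0],[0,0,0]],
  [0,[0,-0.014,0],[0,0,0]],
  [0,[0,-0.014,0],[0,0,0]],
  [0,[0,0,0],[0,0,0]],
  [0,[0,0,0.007],[0,0,0]],
  [0,[0,0,0.007],[0,0,0]],
  [0,[0,0,0],[0,0,0]],
  [0,[0,0,0],[0,0,0]],
  [0,[0,0.003,0],[0,0,0]],
  [0,[0,0.004,0],[0,0,0]],
])

```text
time: 13.73
eef_pos: [0.5044, 0.3672, 0.0449]
tcp_rot: [0.989, -0.148, 0.0, -0.0]
contact_force: [0.3, 0.8, -0.5]
opening: 0.005
finger_force: 0.0
```

Run:
```python
from h import *
tob(0,.11,.042)
```

```text
t 13.73 pos [0.5044 0.3672 0.0449] shift [0.0003 0.0292 0.0029] turn [-0.0001 -0.0002 -0.    ] F [ 0.3  0.8 -0.5] open 0.005 ff 0.0
local -0.0003 0.1392 Floc 0.0 0.9
```

Call:
move_arm([
  [0,[0,0.003,0.003],[0,0,0]],
  [0,[0,0.003,0],[0,0,0]],
  [0,[0,0.003,0],[0,0,0]],
  [0,[0,0.003,0],[0,0,0]],
  [0,[0,0.003,0],[0,0,0]],
  [0,[0,0.003,0],[0,0,0]],
  [0,[0,0.003,0],[0,0,0]],
  [0,[0,0,0],[0,0,0]],
  [0,[0,0,0],[0,0,0]],
  [0,[0,0,0],[0,0,0]],
])

```text
time: 14.57
eef_pos: [0.4989, 0.348, 0.0425]
tcp_rot: [0.989, -0.148, 0.001, -0.001]
contact_force: [1.6, 3.5, 1.6]
opening: 0.0
finger_force: 1.9
```

Run:
```python
from h import *
tob(0,.105,.042)
```

```text
t 14.57 pos [0.4989 0.348  0.0425] shift [-0.      0.0142  0.0004] turn [-0.0015 -0.0014  0.0001] F [1.6 3.5 1.6] open 0.0 ff 1.9
local 0.0 0.1192 Floc 0.5 3.8
```

Call:
move_arm([
  [0,[0,0.003,0],[0,0,0]],
  [0,[0,0.003,0],[0,0,0]],
  [0,[0,0.003,0],[0,0,0]],
  [0,[0,0.002,0],[0,0,0]],
  [0,[0,0.002,0],[0,0,0]],
  [0,[0,0.002,0],[0,0,0]],
  [0,[0,0,0],[0,0,0]],
  [0,[0,0,0],[0,0,0]],
  [0,[0,0,0],[0,0,0]],
  [0,[0,0,0],[0,0,0]],
])

```text
time: 15.4
eef_pos: [0.495, 0.3372, 0.0419]
tcp_rot: [0.989, -0.149, 0.002, -0.005]
contact_force: [4.5, 17.4, -6.1]
opening: -0.001
finger_force: 9.2
```

Run:
```python
from h import *
tob(0,.1,.042)
```

```text
t 15.4 pos [0.495  0.3372 0.0419] shift [ 0.0006  0.0078 -0.0002] turn [-0.0111 -0.0025 -0.0023] F [ 4.5 17.4 -6.1] open -0.001 ff 9.2
local -0.0006 0.1078 Floc -0.8 18.0
```

Call:
move_arm([
  [0,[0,0.001,0],[0,0,0]],
  [0,[0,0.001,0],[0,0,0]],
  [0,[0,0,0],[0,0,0]],
  [0,[0,0,0],[0,0,0]],
  [0,[0,-0.015,0],[0,0,0]],
  [0,[0,-0.02,0],[0,0,0]],
  [0,[0,-0.01,-0.01],[0,0,0]],
  [0,[0,0,-0.03],[0,0,0]],
  [0,[0,0,-0.035],[0,0,0]],
  [0,[0,0,-0.035],[0,0,0]],
])

```text
time: 16.23
eef_pos: [0.5048, 0.3728, 0.1514]
tcp_rot: [0.989, -0.148, -0.002, 0.002]
contact_force: [1.0, 0.5, -0.4]
opening: 0.004
finger_force: 0.0
```

Run:
```python
from h import *
tob(.012,-.15,.2)
a=read_camera("scene");b=read_camera("top")
cr=lambda im,u,v,w,h:cv2.resize(im[v:v+h,u:u+w],(400,300),interpolation=cv2.INTER_CUBIC)
cv2.imwrite("pics/c4.png",np.hstack([cr(a,276,136,104,78),cr(b,153,197,104,78)])[:,:,::-1])
```

```text
t 16.23 pos [0.5048 0.3728 0.1514] shift [ 0.0133  0.2949 -0.0471] turn [0.0052 0.0036 0.0005] F [ 1.   0.5 -0.4] open 0.004 ff 0.0
local -0.0016 0.1447 Floc 0.8 0.8
```

View pics/c4.png

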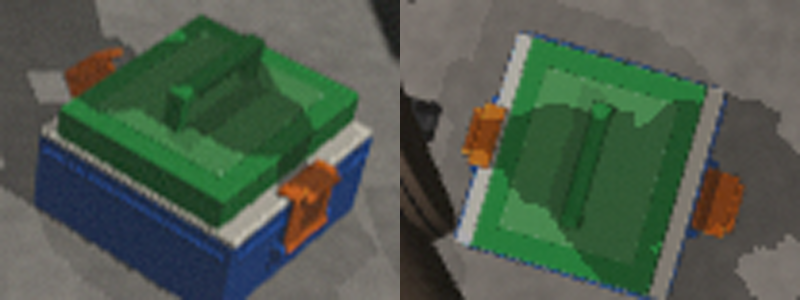

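The left clip now stands upright with its hook over the plate (scene (310,205), top (483,135)). The right clip is still open at top panel (718,203). I'll go over to it.

Call:
move_arm([
  [0,[0,0,-0.03],[0,0,0]],
  [0,[0.0,0.015,-0.01],[0,0,0]],
  [0,[0.0,0.03,0],[0,0,0]],
  [0,[0.003,0.038,0],[0,0,0]],
  [0,[0.003,0.038,0],[0,0,0]],
  [0,[0.003,0.038,0],[0,0,0]],
  [0,[0.003,0.038,0],[0,0,0]],
  [0,[0,0.038,0],[0,0,0]],
  [0,[0,0.03,0],[0,0,0]],
  [0,[0,0.02,0],[0,0,0]],
])

```text
time: 17.17
eef_pos: [0.4321, 0.0955, 0.1907]
tcp_rot: [0.989, -0.149, -0.002, 0.001]
contact_force: [1.2, 0.4, -0.4]
opening: -0.001
finger_force: 0.0
```

Run:
```python
from h import *
tob(.012,-.142,.042)
```

```text
t 17.17 pos [0.4321 0.0955 0.1907] shift [ 0.0025 -0.0002  0.1487] turn [ 0.0027  0.0032 -0.0016] F [ 1.2  0.4 -0.4] open -0.001 ff 0.0
local 0.01 -0.1418 Floc 1.0 0.8
```

Call:
move_arm([
  [0,[0.001,0,0.01],[0,0,0]],
  [0,[0.001,0,0.02],[0,0,0]],
  [0,[0,0,0.03],[0,0,0]],
  [0,[0,0,0.03],[0,0,0]],
  [0,[0,0,0.03],[0,0,0]],
  [0,[0,0,0.02],[0,0,0]],
  [0,[0,0,0.008],[0,0,0]],
  [0,[0,0,0],[0,0,0]],
  [0,[0,0,0],[0,0,0]],
  [0,[0,0,0],[0,0,0]],
])

```text
time: 18.0
eef_pos: [0.4376, 0.0977, 0.0451]
tcp_rot: [0.989, -0.148, 0.001, -0.0]
contact_force: [0.2, -0.0, -0.2]
opening: 0.005
finger_force: 0.0
```

Run:
```python
from h import *
tob(.012,-.12,.042)
```

```text
t 18.0 pos [0.4376 0.0977 0.0451] shift [-0.0026 -0.018   0.0031] turn [-0.0006 -0.0023  0.0004] F [ 0.2 -0.  -0.2] open 0.005 ff 0.0
local 0.0146 -0.138 Floc 0.2 0.1
```

Call:
move_arm([
  [0,[-0.003,-0.003,0.003],[0,0,0]],
  [0,[0,-0.003,0],[0,0,0]],
  [0,[0,-0.003,0],[0,0,0]],
  [0,[0,-0.003,0],[0,0,0]],
  [0,[0,-0.003,0],[0,0,0]],
  [0,[0,-0.003,0],[0,0,0]],
  [0,[0,-0.003,0],[0,0,0]],
  [0,[0,0,0],[0,0,0]],
  [0,[0,0,0],[0,0,0]],
  [0,[0,0,0],[0,0,0]],
])

```text
time: 18.83
eef_pos: [0.4399, 0.1187, 0.0409]
tcp_rot: [0.989, -0.148, 0.0, -0.0]
contact_force: [0.8, -1.6, 1.2]
opening: 0.002
finger_force: 1.0
```

Run:
```python
from h import *
tob(.012,-.108,.042)
```

```text
t 18.83 pos [0.4399 0.1187 0.0409] shift [ 0.0013 -0.0093 -0.0011] turn [-0.0004 -0.0005 -0.    ] F [ 0.8 -1.6  1.2] open 0.002 ff 1.0
local 0.0107 -0.1173 Floc 1.3 -1.3
```

Call:
move_arm([
  [0,[0,-0.003,0],[0,0,0]],
  [0,[0,-0.003,0],[0,0,0]],
  [0,[0,-0.002,0],[0,0,0]],
  [0,[0,-0.002,0],[0,0,0]],
  [0,[0,-0.002,0],[0,0,0]],
  [0,[0,0,0],[0,0,0]],
  [0,[0,0,0],[0,0,0]],
  [0,[0,0,0],[0,0,0]],
  [0,[0,0,0],[0,0,0]],
  [0,[0,0,0],[0,0,0]],
])

```text
time: 19.67
eef_pos: [0.4431, 0.1298, 0.0408]
tcp_rot: [0.989, -0.147, -0.0, 0.001]
contact_force: [-1.8, -5.9, 2.7]
opening: 0.004
finger_force: 2.8
```

Run:
```python
from h import *
tob(.012,-.108,.042)
```

```text
t 19.67 pos [0.4431 0.1298 0.0408] shift [ 0.0016  0.0022 -0.0012] turn [0.0012 0.0004 0.0006] F [-1.8 -5.9  2.7] open 0.004 ff 2.8
local 0.0104 -0.1058 Floc -0.0 -6.2
```

Call:
move_arm([
  [0,[0,-0.001,0],[0,0,0]],
  [0,[0,-0.001,0],[0,0,0]],
  [0,[0,-0.001,0],[0,0,0]],
  [0,[0,-0.001,0],[0,0,0]],
  [0,[0,0,0],[0,0,0]],
  [0,[0,0,0],[0,0,0]],
  [0,[0,0,0],[0,0,0]],
  [0,[0,0,0],[0,0,0]],
  [0,[0,0,0],[0,0,0]],
  [0,[0,0,0],[0,0,0]],
])

```text
time: 20.5
eef_pos: [0.4432, 0.1301, 0.0408]
tcp_rot: [0.989, -0.146, -0.002, 0.005]
contact_force: [-5.8, -21.4, 6.5]
opening: 0.002
finger_force: 10.9
```

Run:
```python
from h import *
tob(.012,-.108,.042)
```

```text
t 20.5 pos [0.4432 0.1301 0.0408] shift [ 0.0015  0.0026 -0.0012] turn [0.0101 0.0022 0.0039] F [ -5.8 -21.4   6.5] open 0.002 ff 10.9
local 0.0105 -0.1054 Floc 0.7 -22.1
```

The right clip has stalled at about 22 N, so it should be shut. I'll retreat, rise and look.

Call:
move_arm([
  [0,[0,0.015,0],[0,0,0]],
  [0,[0,0.02,0],[0,0,0]],
  [0,[0,0,-0.02],[0,0,0]],
  [0,[0,0,-0.035],[0,0,0]],
  [0,[0,0,-0.035],[0,0,0]],
  [0,[0,0,-0.035],[0,0,0]],
  [0,[0,0,-0.03],[0,0,0]],
  [0,[0,0,-0.01],[0,0,0]],
  [0,[0,0,0],[0,0,0]],
  [1,[0,0,0],[0,0,0]],
])

```text
time: 21.33
eef_pos: [0.4339, 0.1009, 0.205]
tcp_rot: [0.989, -0.148, -0.0, -0.0]
contact_force: [-0.4, -0.2, -0.3]
opening: 0.126
finger_force: 0.0
```

Run:
```python
from h import *
tob(0,0,.2)
a=read_camera("scene");b=read_camera("top")
cr=lambda im,u,v,w,h:cv2.resize(im[v:v+h,u:u+w],(400,300),interpolation=cv2.INTER_CUBIC)
cv2.imwrite("pics/c5.png",np.hstack([cr(a,276,136,104,78),cr(b,153,197,104,78)])[:,:,::-1])
```

```text
t 21.33 pos [0.4339 0.1009 0.205 ] shift [-0.0101 -0.1361  0.0051] turn [-0.0007  0.0006  0.0003] F [-0.4 -0.2 -0.3] open 0.126 ff 0.0
local 0.0101 -0.1361 Floc -0.4 -0.3
```

View pics/c5.png

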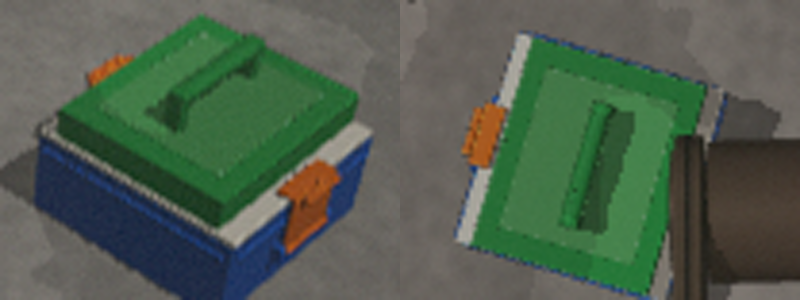

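Both clips now stand upright against the plate edges: left at (310,205), right showing at (110,72) in the scene panel. I'll return to the bar.

Call:
move_arm([
  [1,[-0.002,-0.01,0],[0,0,0]],
  [1,[-0.002,-0.02,0],[0,0,0]],
  [1,[-0.002,-0.03,0],[0,0,0]],
  [1,[-0.002,-0.03,0],[0,0,0]],
  [1,[-0.002,-0.026,0],[0,0,0]],
  [1,[0,-0.02,0],[0,0,0]],
  [1,[0,0,0.02],[0,0,0]],
  [1,[0,0,0.03],[0,0,0]],
  [1,[0,0,0.02],[0,0,0]],
  [1,[0,0,0],[0,0,0]],
])

```text
time: 22.27
eef_pos: [0.4596, 0.233, 0.1288]
tcp_rot: [0.989, -0.148, -0.006, 0.003]
contact_force: [-1.0, -0.4, -0.4]
opening: 1.002
finger_force: 0.0
```

Run:
```python
from h import *
tob(0,0,.1015)
```

```text
t 22.27 pos [0.4596 0.233  0.1288] shift [ 0.0042 -0.0024  0.0272] turn [0.0069 0.0115 0.0006] F [-1.  -0.4 -0.4] open 1.002 ff 0.0
local -0.0039 -0.0022 Floc -0.8 -0.6
```

Call:
move_arm([
  [1,[0,0,0],[0,0,0]],
  [1,[0,0,0.01],[0,0,0]],
  [1,[0,0,0.01],[0,0,0]],
  [1,[0,0,0],[0,0,0]],
  [1,[0,0,0],[0,0,0]],
  [1,[0,0,0],[0,0,0]],
  [1,[0,0,0],[0,0,0]],
  [1,[0,0,0],[0,0,0]],
  [1,[0,0,0],[0,0,0]],
  [1,[0,0,0],[0,0,0]],
])

```text
time: 23.1
eef_pos: [0.4645, 0.2335, 0.1162]
tcp_rot: [0.989, -0.148, 0.0, -0.0]
contact_force: [0.1, 0.2, -0.5]
opening: 1.001
finger_force: 0.0
```

Run:
```python
from h import *
tob(0,0,.1015)
```

```text
t 23.1 pos [0.4645 0.2335 0.1162] shift [-0.0007 -0.0004  0.0147] turn [-0.0004 -0.0006  0.0001] F [ 0.1  0.2 -0.5] open 1.001 ff 0.0
local 0.0007 -0.0004 Floc 0.0 0.3
```

Call:
move_arm([
  [1,[-0.001,0,0.005],[0,0,0]],
  [1,[0,0,0.005],[0,0,0]],
  [1,[0,0,0.004],[0,0,0]],
  [1,[0,0,0],[0,0,0]],
  [0,[0,0,0],[0,0,0]],
  [0,[0,0,0],[0,0,0]],
  [0,[0,0,0],[0,0,0]],
  [0,[0,0,0],[0,0,0]],
  [0,[0,0,0],[0,0,0]],
  [0,[0,0,0],[0,0,0]],
], grip_force=80)

```text
time: 23.93
eef_pos: [0.4636, 0.2338, 0.1022]
tcp_rot: [0.989, -0.148, 0.0, -0.0]
contact_force: [-4.2, -0.9, 12.1]
opening: 0.147
finger_force: 58.1
```

Call:
move_arm([
  [0,[0,0,-0.002],[0,0,0]],
  [0,[0,0,-0.002],[0,0,0]],
  [0,[0,0,-0.002],[0,0,0]],
  [0,[0,0,-0.002],[0,0,0]],
  [0,[0,0,-0.002],[0,0,0]],
  [0,[0,0,-0.002],[0,0,0]],
  [0,[0,0,-0.002],[0,0,0]],
  [0,[0,0,-0.002],[0,0,0]],
  [0,[0,0,-0.002],[0,0,0]],
  [0,[0,0,-0.002],[0,0,0]],
])

```text
time: 24.77
eef_pos: [0.4636, 0.2337, 0.1222]
tcp_rot: [0.989, -0.148, 0.0, -0.0]
contact_force: [-0.2, 1.1, -1.4]
opening: 0.143
finger_force: 78.8
```

Run:
```python
from h import *
tob(0,0,.20)
```

```text
t 24.77 pos [0.4636 0.2337 0.1222] shift [ 0.0004 -0.0004 -0.0778] turn [-0.0002 -0.0004  0.0001] F [-0.2  1.1 -1.4] open 0.143 ff 78.8
local -0.0004 -0.0004 Floc -0.6 1.0
```

Only the cover's weight (about 1.4 N) hangs on the arm now. I'll raise it to 10 cm.

Call:
move_arm([
  [0,[0,0,-0.005],[0,0,0]],
  [0,[0,0,-0.012],[0,0,0]],
  [0,[0,0,-0.018],[0,0,0]],
  [0,[0,0,-0.018],[0,0,0]],
  [0,[0,0,-0.016],[0,0,0]],
  [0,[0,0,-0.011],[0,0,0]],
  [0,[0,0,-0.007],[0,0,0]],
  [0,[0,0,0],[0,0,0]],
  [0,[0,0,0],[0,0,0]],
  [0,[0,0,0],[0,0,0]],
])

```text
time: 25.6
eef_pos: [0.4627, 0.2335, 0.2077]
tcp_rot: [0.989, -0.148, -0.001, 0.0]
contact_force: [-0.5, -0.3, -1.6]
opening: 0.143
finger_force: 78.8
```

Run:
```python
from h import *
tob(0,0,.209)
a=read_camera("scene");b=read_camera("top")
cr=lambda im,u,v,w,h:cv2.resize(im[v:v+h,u:u+w],(400,300),interpolation=cv2.INTER_CUBIC)
cv2.imwrite("pics/c6.png",np.hstack([cr(a,256,88,176,132),cr(b,133,187,144,108)])[:,:,::-1])
```

```text
t 25.6 pos [0.4627 0.2335 0.2077] shift [ 0.0011 -0.0008 -0.0013] turn [0.0011 0.0017 0.0001] F [-0.5 -0.3 -1.6] open 0.143 ff 78.8
local -0.0011 -0.0008 Floc -0.4 -0.5
```

View pics/c6.png

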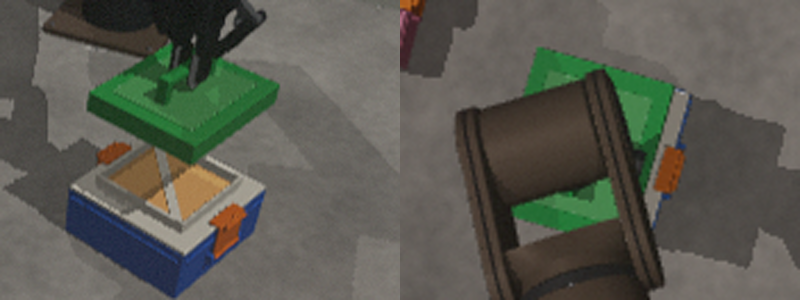

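The picture shows the cover held level at about (185,105) in the scene panel. Below it the inner lid is flat on the box, with both clips shut at (228,230) and (113,153).

```bash
python3 -c "
from plant import *
print(sign_off())"
```

```text
the job is handed in; nothing more can be done
None
```

The inner lid is home on the blue lunchbox with both clips shut, and the arm is holding the green cover level about 10 cm above it. The job was handed in at about 26 s.

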